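# Tip the sample tote so the turned bushings gather in its orange corner, and hold it

### The job

In the measuring room, draw the blue parts tote all the way out from under the white bench riser, then grip its rim and tip it up, leaving its orange corner resting on the bench, until all five brass bushings have slid together into that orange corner. Keep every bushing in the tote, leave the V-block, reference sphere, ring gauge and caliper alone, and finish while still holding the tote tilted and steady in the gripper, not propped on anything else, so that the inspector can take the parts out of the corner.

Things in the scene. Friction and masses are not known exactly. Their poses are not given: they have to be found in the camera images.
- tote: blue open tote, 270 (its y) x 180 (x) mm over the rim, 65 high; origin at the centre of its underside. Outside below the rim 254 x 164, walls and floor 4 thick. Rim all round, flush inside: 12 wide, 20 tall (45 to 65 up), mid-line at y +-129, x +-84: grip it from above, one finger inside. Starts level on the bench, +y end out 110 to 145 mm from under the riser. 0.38 to 0.62 kg filled.
- orange_corner (a point): the tote's inner floor corner at its (-x, -y), (-78, -123, 4) mm in its frame: orange clip on the rim, orange floor patch. The outside bottom corner there is at (-82, -127, 0). The floor is smooth: oiled bushings start to slide at 7 to 11 degrees of tilt, but need some 20 degrees to go on along a wall into the corner
- plain_corner (a point): the tote's other inner floor corner at the end that starts under the riser, (78, -123, 4) mm in the tote's frame
- lift_rim (a point): point on the mid-line of the rim at the tote's +y end, 45 mm from its middle towards the corner diagonally opposite the orange one: (45, 129, 55) mm in the tote's frame, mid-height of the rim. At first the strip 50 mm wide inside this end wall is free of bushings
- riser: white bench riser, fixed: board 400 (its x) x 260 (y) mm, 18 thick, underside 100 above the bench, on two side panels (14 thick, 360 between them); open towards its +y, where the tote comes out; the board's edge is at y = +130. On it a black controller and a wooden case, up to 173 above the bench. Origin on the bench under the board's centre
- bushing0: brass flanged bushing, loose in the tote, standing on its flange: flange 20 mm across and 5 mm thick, barrel 13 mm across, 17 mm tall in all; about 20 g; origin at the centre of its flange's underside
- bushing1: brass flanged bushing, loose in the tote, standing on its flange: flange 20 mm across and 5 mm thick, barrel 13 mm across, 17 mm tall in all; about 20 g; origin at the centre of its flange's underside
- bushing2: brass flanged bushing, loose in the tote, standing on its flange: flange 20 mm across and 5 mm thick, barrel 13 mm across, 17 mm tall in all; about 20 g; origin at the centre of its flange's underside
- bushing3: brass flanged bushing, loose in the tote, standing on its flange: flange 20 mm across and 5 mm thick, barrel 13 mm across, 17 mm tall in all; about 20 g; origin at the centre of its flange's underside
- bushing4: brass flanged bushing, loose in the tote, standing on its flange: flange 20 mm across and 5 mm thick, barrel 13 mm across, 17 mm tall in all; about 20 g; origin at the centre of its flange's underside
- v_block: steel V-block, 60 (x) x 54 (y) x 36 mm tall; origin at the centre of its underside. Leave it alone.
- ref_sphere: reference sphere on a stand: steel foot 64 mm across, slim orange barrel, steel stem and white ball, 139 mm tall; origin at the centre of its underside. Leave it alone.
- ring_gauge: steel ring gauge lying flat, 70 mm across, bore 40 mm, 24 mm high; origin at the centre of its underside. Leave it alone.
- caliper: digital caliper lying flat, 235 mm long along its x, 12 mm high, jaws reaching 58 mm towards its -y; origin at the middle of the beam, on the bench. Leave it alone.

How it is judged:
On the way:
1. the tote has been drawn fully out from under the riser's board (y of each of orange_corner, plain_corner in the frame of riser above 0.145 m), for 0.2 s.
At the end, for the whole second after the job is handed in: Tote clear of the riser, held in the gripper (over 1 N), tilted 10 to 57 degrees, steady, orange corner on the bench (its inner floor corner under 25 mm high), touching no other object; all five bushings at rest in it within 95 mm of the orange floor corner (all of step 1 and distance between each of bushing0, bushing1, bushing2, bushing3, bushing4 and orange_corner below 0.095 m and x of each of bushing0, bushing1, bushing2, bushing3, bushing4 in the frame of tote above -0.083 m and y of each of bushing0, bushing1, bushing2, bushing3, bushing4 in the frame of tote above -0.128 m and linear speed of each of bushing0, bushing1, bushing2, bushing3, bushing4 below 0.03 m/s and angle between tote's own z axis and vertical between 0.17 and 1 rad and height (world z) of orange_corner below 0.025 m and contact force between the fingers and tote above 1 N and linear speed of tote below 0.02 m/s and angular speed of tote below 0.1 rad/s and contact force between tote and riser below 0.5 N and contact force between tote and v_block below 0.5 N and contact force between tote and ref_sphere below 0.5 N and contact force between tote and ring_gauge below 0.5 N and contact force between tote and caliper below 0.5 N); the arm keeps its last pose, push and grip.
It fails at once if the v block was moved by more than 15 mm (distance of v_block from where it was at the start of the episode above 0.015 m).
It fails at once if the ref sphere was moved by more than 15 mm (distance of ref_sphere from where it was at the start of the episode above 0.015 m).
It fails at once if the ring gauge was moved by more than 15 mm (distance of ring_gauge from where it was at the start of the episode above 0.015 m).
It fails at once if the caliper was moved by more than 15 mm (distance of caliper from where it was at the start of the episode above 0.015 m).
It also fails if it takes over 45 s, if anything falls off the work surface, if the arm or the gripper's body presses on something with over 40 N, if the wrist force passes 120 N, or if a joint passes its speed limit or range.

### The arm

A 6-joint arm with a two-finger parallel gripper is mounted at the origin on the work surface. World frame = base frame: x ahead of the robot, y to its left, z up, the work surface at z = 0. Lengths are in m, angles in rad, forces in N, time in s.
With the tool pointing down it reaches from about 0.25 to 0.775 m from the base axis. Payload 4 kg.
Tool frame: the origin (TCP) lies at the very end of the fingers, on their centre line; the grasp point (between the pads) lies 19 mm behind it; z points along the fingers, y is the line along which they close (so a half turn about z gives the same grasp; the last joint's range is limited). The gripper opens to 85 mm and grips with 20 to 120 N. Pads are 22 mm wide; open, the fingers measure 114 mm over their backs; the gripper's body (76 mm by 85 mm) begins 54 mm behind the grasp point. The pads swing forward as they close: fully open they stand 13 mm farther back than shut.
Start: joints at [1.087, 0.087, 1.371, -0, 1.684, -0.103], TCP at [0.204, 0.511, 0.231] pointing down, gripper open.
Joint ranges: [-3.1, 3.1], [-0.76, 2.03], [0.27, 2.55], [-1.08, 4.22], [0.17, 2.65], [-2.57, 2.57]. Speed limits (rad/s): [2.79, 2.79, 3.14, 3.14, 3.14, 3.14].

### API

Orientations are given as [roll, pitch, yaw] about the fixed x, y, z axes, in that order (R = Rz(yaw) Ry(pitch) Rx(roll)).
In Python, from station import ctrl gives the robot as it stands. Calls block until the motion is done:
- ctrl.move_ptp(position, orientation): joint-space move of the TCP to a pose.
- ctrl.line_to(position, v=0.15, frame=None, force_limit=None): straight line of the TCP; frame=None keeps the orientation; v is the mean speed in m/s. With force_limit (N) it stops when the force on the tool has changed by that much, and returns True; else False.
- ctrl.move_j(angles): joint-space move.
- ctrl.set_gripper(opening, effort=None): opening from 0.0 (shut) to 1.0 (fully open); effort is the grip in N (None keeps the last); returns when the fingers have stopped.
- ctrl.dwell(seconds).
- ctrl.solve_ik(position, orientation): joint angles nearest the present ones, or None.
- ctrl.read_camera(name): name is "scene" or "top" or "wrist"; returns a dict with "frame" (480x640x3 uint8, red, green, blue), "K" (3x3 intrinsics, pixels), "R" (3x3) and "t" (3): a world point X has camera coordinates R X + t. Camera axes: x right, y down, z forward; pixel columns grow to the right and rows downward; lengths in m; the calibration is good to about 2 mm. The wrist camera is an equidistant fisheye: a pixel r from the principal point sees the ray r / f radians off the axis. A picture is of the moment at which its call begins. There is no depth.
A pose or a line that the arm cannot do raises ctrl.PlanningError and nothing moves.
- ctrl.finish_job(): hands the job in; it is judged then, once.
Readings, each from a call of its own:
- ctrl.read_clock(): time.
- ctrl.read_q(): joint angles.
- ctrl.read_joint_velocities(): joint speeds.
- ctrl.read_joint_torque(): joint torques, N m.
- ctrl.read_position(): TCP position.
- ctrl.read_tool_rot(): TCP orientation.
- ctrl.read_wrist_force(): force on the tool from outside, world axes, zero at the start.
- ctrl.read_torque(): the same for the moment, N m.
- ctrl.read_gripper_width(): opening from 0.0 (shut) to 1.0 (fully open).
- ctrl.read_grasp_force(): force on a finger pad.
Only numpy, scipy, OpenCV 4.12 (cv2) and the standard library are available. Lean on these libraries where they do the work, as an engineer would, in place of code of your own. Each camera call takes 0.05 s, during which the arm holds its last target. There are 200 camera calls.

## Working session

There is one attempt and no reset: what is moved stays moved. The work goes in short steps, each a Python script; the robot and the scene stay as the last script left them, time stands still between calls to the robot, and variables do not carry over. Pictures are saved under pics/ and viewed, at most 10 in all, crops included, and the job is handed in when it is done.

```bash
ls; mkdir -p pics; python3 - <<'E'
from station import ctrl
import cv2,numpy as np
for n in ["scene","top"]:
    c=ctrl.read_camera(n); cv2.imwrite(f"pics/{n}0.png",c["frame"][:,:,::-1]); np.savez(f"pics/{n}0.npz",**c)
    print(n,c["K"].tolist(),(-c["R"].T@c["t"]).round(3),c["R"][2].round(3))
print(ctrl.read_tool_rot(),ctrl.read_clock())
E
```

```text
pics
scene [[469.95824415386943, 0.0, 322.49388115447454], [0.0, 469.95824415386943, 234.54892212277468], [0.0, 0.0, 1.0]] [ 1.187 -0.204  0.876] [-0.585  0.27  -0.765]
top [[517.6459288904143, 0.0, 320.7299275895305], [0.0, 517.6459288904143, 241.37925979072324], [0.0, 0.0, 1.0]] [0.357 0.105 1.195] [ 0.164 -0.003 -0.987]
[-3.13957877e+00 -1.79432898e-04  2.76079706e+00] 0.1
```

View pics/scene0.png

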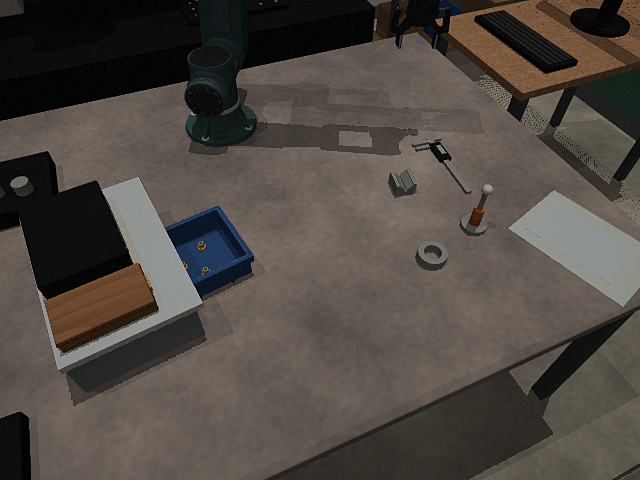

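View pics/top0.png

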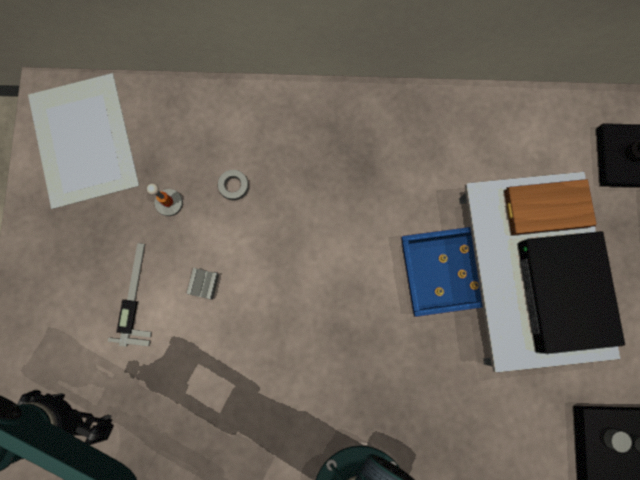

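The scene picture shows the riser on the robot's right, with the tote's +y end sticking out near (225,245). The top picture shows the tote end at columns 402–480, rows 230–315, all five bushings at columns 440–475, and the obstacles at columns 110–250.

```bash
python3 - <<'E'
import cv2
f=cv2.imread("pics/top0.png")[170:370,390:640]
cv2.imwrite("pics/crop1.png",cv2.resize(f,(750,600),interpolation=cv2.INTER_CUBIC))
E
```

```text
(no output)
```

View pics/crop1.png

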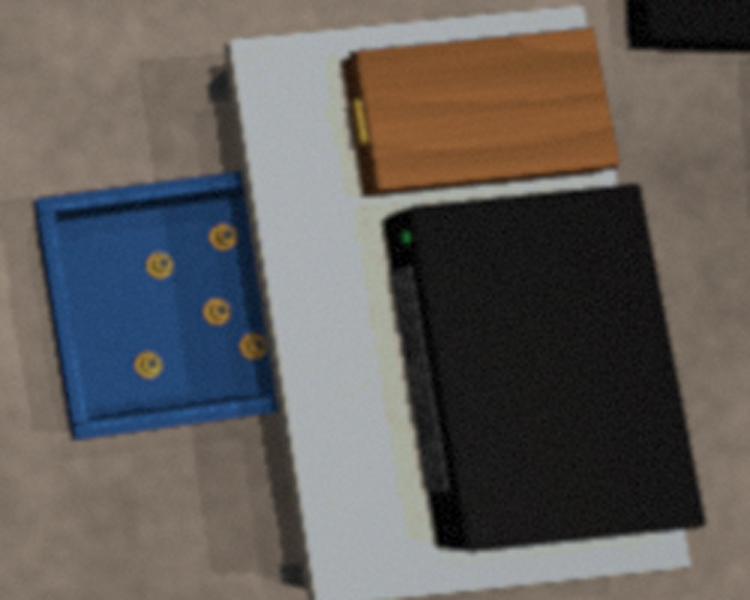

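The crop shows the tote's outer rim corners at (36,200) and (75,438), i.e. full-image (402,236.7) and (415,316). The board's front corners are at about (228,42) and (315,600).

```bash
cat > h.py <<'E'
import numpy as np, cv2
from scipy.spatial.transform import Rotation as Rn
def ray2plane(c,uv,z):
    K,R,t=c["K"],c["R"],c["t"]; o=-R.T@t
    d=R.T@np.linalg.solve(K,[*uv,1.]); return o+d*(z-o[2])/d[2]
E
python3 - <<'E'
from h import *
c=np.load("pics/top0.npz")
P=lambda u,v,z:ray2plane(c,(390+(u+.5)/3-.5,170+(v+.5)/3-.5),z)
a=P(36,200,.065);b=P(75,438,.065);s=P(240,173,.065);s2=P(275,411,.065)
A=P(228,42,.118);B=P(315,600,.118);C=P(583,7,.118)
print(a,b,s,s2,A,B,C)
ang=lambda d:np.degrees(np.arctan2(d[1],d[0]))
print("width",np.linalg.norm(a-b),"x dir",ang(a-b),"y dir-90",ang(a-s)-90,ang(b-s2)-90)
print("riser",ang(A-B),ang(A-C)-90,np.linalg.norm(A-B),np.linalg.norm(A-C))
for u,v in [(160,265),(223,236),(217,311),(254,346),(149,365)]: print(P(u,v,.017))
E
```

```text
[ 0.56070621 -0.07826912  0.065     ] [ 0.38707193 -0.10647414  0.065     ] [ 0.58518401 -0.22988149  0.065     ] [ 0.41020896 -0.25154017  0.065     ] [ 0.67009222 -0.2076059   0.118     ] [ 0.28126416 -0.25879985  0.118     ] [ 0.70337705 -0.46484243  0.118     ]
width 0.17591016198206874 x dir 9.226496872895046 y dir-90 9.171256573281894 9.061952891673329
riser 7.500544357351325 7.37275897869111 0.39218373513375016 0.25938101122950447
[ 0.52134667 -0.18114364  0.017     ]
[ 0.54514501 -0.229941    0.017     ]
[ 0.48711283 -0.22422901  0.017     ]
[ 0.4611471  -0.25189653  0.017     ]
[ 0.4446251  -0.17181064  0.017     ]
```

```bash
cat >> h.py <<'E'
psi=np.radians(9.15); ux=np.array([np.cos(psi),np.sin(psi),0]); uy=np.array([-np.sin(psi),np.cos(psi),0]); uz=np.array([0,0,1.])
cen=np.array([.474,-.0924,0])-.135*uy
lift=cen+.045*ux+.129*uy
PULL=.21*np.array([-np.sin(np.radians(8)),np.cos(np.radians(8)),0])
def tilted(p0,rpy0,corner,deg,mix=45):
    """tool pose after the tote turned by deg about its bottom corner; mix = heading of the raised side from tote x"""
    d=np.cos(np.radians(mix))*ux+np.sin(np.radians(mix))*uy
    R=Rn.from_rotvec(np.radians(deg)*np.cross(d,uz))
    return corner+R.apply(np.asarray(p0)-corner),(R*Rn.from_euler('xyz',rpy0)).as_euler('xyz')
E
python3 - <<'E'
from h import *
from station import ctrl
for yaw in (psi,psi+np.pi,psi-np.pi):
    rpy=[np.pi,0,yaw]; print("yaw",yaw)
    p=lift+[0,0,.036]
    for q in (p+[0,0,.12],p,p+PULL):
        s=ctrl.solve_ik(q,rpy); print(None if s is None else np.round(s,2))
    cor=cen+PULL-.082*ux-.127*uy
    for deg in (10,20,30,40):
        q,o=tilted(p+PULL,rpy,cor,deg); s=ctrl.solve_ik(q,o); print(deg,q.round(3),None if s is None else np.round(s,2))
E
```

```text
yaw 0.15969762655748115
[-0.28  0.06  1.55 -0.    1.53  1.13]
[-0.28  0.16  1.69 -0.    1.29  1.13]
[ 0.12  0.11  1.75 -0.    1.28  1.53]
10 [0.484 0.108 0.082] [ 0.01 -0.04  1.81  0.15  1.27  1.39]
20 [0.473 0.094 0.126] [-0.13 -0.18  1.87  0.32  1.29  1.22]
30 [0.458 0.073 0.167] [-0.32 -0.29  1.93  0.51  1.36  1.02]
40 [0.439 0.047 0.202] [-0.54 -0.36  1.98  0.7   1.48  0.83]
yaw 3.301290280147274
[-0.28  0.06  1.55  0.    1.53 -2.01]
[-0.28  0.16  1.69  0.    1.29 -2.01]
[ 0.12  0.11  1.75  0.    1.28 -1.61]
10 [0.484 0.108 0.082] [ 0.01 -0.04  1.81  0.15  1.27 -1.75]
20 [0.473 0.094 0.126] [-0.13 -0.18  1.87  0.32  1.29 -1.93]
30 [0.458 0.073 0.167] [-0.32 -0.29  1.93  0.51  1.36 -2.12]
40 [0.439 0.047 0.202] [-0.54 -0.36  1.98  0.7   1.48 -2.31]
yaw -2.981895027032312
[-0.28  0.06  1.55  0.    1.53 -2.01]
[-0.28  0.16  1.69  0.    1.29 -2.01]
[ 0.12  0.11  1.75  0.    1.28 -1.61]
10 [0.484 0.108 0.082] [ 0.01 -0.04  1.81  0.15  1.27 -1.75]
20 [0.473 0.094 0.126] [-0.13 -0.18  1.87  0.32  1.29 -1.93]
30 [0.458 0.073 0.167] [-0.32 -0.29  1.93  0.51  1.36 -2.12]
40 [0.439 0.047 0.202] [-0.54 -0.36  1.98  0.7   1.48 -2.31]
```

```bash
python3 - <<'E'
from h import *
from station import ctrl
rpy=[np.pi,0,psi]; p=lift+[0,0,.036]
ctrl.set_gripper(.65,80)
ctrl.move_ptp(p+[0,0,.10],rpy)
c=ctrl.read_camera("wrist"); cv2.imwrite("pics/w1.png",c["frame"][:,:,::-1])
print(ctrl.line_to(p,v=.12,force_limit=8), ctrl.read_position(),ctrl.read_clock(),ctrl.read_wrist_force())
ctrl.set_gripper(0,80)
print(ctrl.read_gripper_width(),ctrl.read_grasp_force(),ctrl.read_wrist_force(),ctrl.read_clock())
c=ctrl.read_camera("top"); cv2.imwrite("pics/top2.png",np.hstack([cv2.resize(c["frame"][170:370,330:530],(400,400)),cv2.resize(cv2.imread("pics/w1.png")[:,:,::-1],(400,400))])[:,:,::-1])
E
```

```text
False [ 0.52014539 -0.09137066  0.03690297] 3.975 [ 0.69852842  0.78308002 -0.55731514]
0.12409851290320917 79.14647340774536 [-0.38451308 -0.15471612  4.12281066] 4.4417
```

View pics/top2.png

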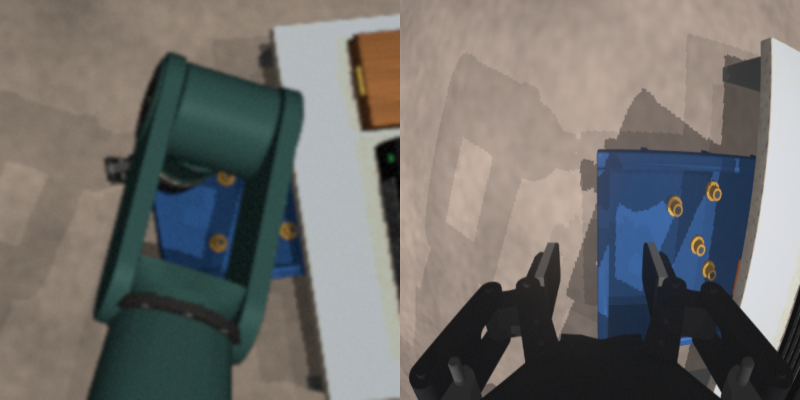

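The picture shows the fingers straddling the rim before closing. The grip now reads 79 N with the fingers about 11 mm apart, so they hold the rim. Next I pull.

```bash
python3 - <<'E'
from h import *
from station import ctrl
p=np.array(ctrl.read_position())
print(ctrl.line_to(p+PULL,v=.1,force_limit=30))
print(ctrl.read_position()-p-PULL,ctrl.read_gripper_width(),ctrl.read_grasp_force(),ctrl.read_wrist_force(),ctrl.read_clock())
ctrl.dwell(.3)
c=ctrl.read_camera("top"); np.savez("pics/top3.npz",**c)
cv2.imwrite("pics/top3.png",cv2.resize(c["frame"][180:360,280:520],(800,600),interpolation=cv2.INTER_CUBIC)[:,:,::-1])
E
```

```text
False
[ 5.46951140e-05  1.78699978e-05 -2.71175060e-05] 0.13074243550910575 79.02060985565186 [-1.09981722  0.22217598  4.31759864] 6.7417
```

View pics/top3.png

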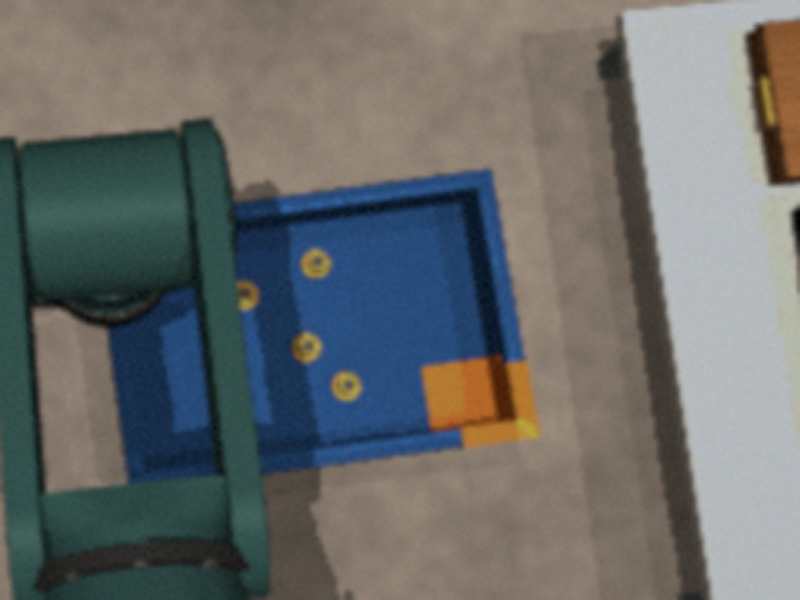

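The tote is fully out. The orange rim corner is at crop (539,438), the plain corner at (492,170), and the board edge is at about column 680. I'll check the pose, then tilt.

```bash
python3 - <<'E'
from h import *
from station import ctrl
c=np.load("pics/top3.npz")
P=lambda u,v:ray2plane(c,(280+u*.3,180+v*.3),.065)
o,a=P(539,438),P(492,170); d=a-o
print(o,a,np.linalg.norm(d),np.degrees(np.arctan2(d[1],d[0])))
cor=cen+PULL-.082*ux-.127*uy
print("predicted rim corner",cen+PULL-.09*ux-.135*uy)
p0=np.array(ctrl.read_position()); r0=ctrl.read_tool_rot()
for deg in (4,8,12,16,20):
    q,r=tilted(p0,r0,cor,deg); ctrl.line_to(q,v=.06,frame=r)
    print(deg,np.round(ctrl.read_wrist_force(),1),np.round(ctrl.read_torque(),2),round(ctrl.read_grasp_force(),1),ctrl.read_clock())
np.savez("pics/pose0.npz",p0=p0,r0=r0,cor=cor)
f=[cv2.resize(ctrl.read_camera("top")["frame"][180:360,280:520],(400,300)),ctrl.read_camera("scene")["frame"][100:400,100:500]]
cv2.imwrite("pics/t4.png",cv2.resize(np.hstack(f),(800,300))[:,:,::-1])
E
```

```text
[ 0.39776024 -0.16518305  0.065     ] [ 0.57431812 -0.13598516  0.065     ] 0.17895587095296658 9.390184631568204
predicted rim corner [ 0.39885418 -0.16531984  0.        ]
4 [-0.1  0.3 -2.7] [ 0.04  0.11 -0.02] 78.6 7.5583
8 [-0.7  0.3 -3.2] [0.13 0.04 0.02] 78.8 8.025
12 [ 0.7  0.4 -3.2] [0.08 0.01 0.04] 78.9 8.4917
16 [-0.  -0.1 -2. ] [0.07 0.02 0.08] 79.1 8.9583
20 [ 0.5  0.6 -2.4] [0.05 0.13 0.05] 79.1 9.425
```

View pics/t4.png

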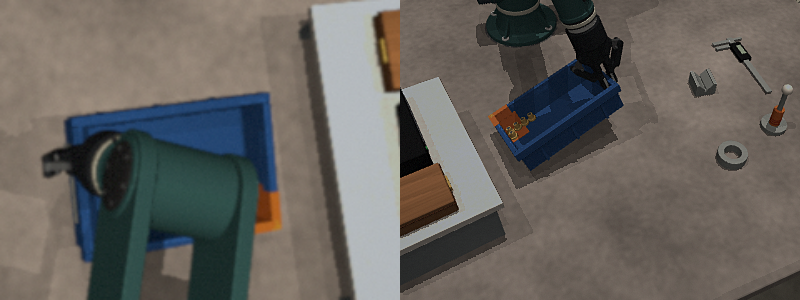

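The pose matches the prediction to about 1 mm. At 20 degrees the bushings are bunching towards the orange patch, near (518,128) in the right half of the picture. I'll keep tilting.

```bash
python3 - <<'E'
from h import *
from station import ctrl
z=np.load("pics/pose0.npz")
for deg in (24,28,32,36,39):
    q,r=tilted(z["p0"],z["r0"],z["cor"],deg); ctrl.line_to(q,v=.06,frame=r)
print(np.round(ctrl.read_wrist_force(),1),round(ctrl.read_grasp_force(),1))
ctrl.dwell(1.)
print(np.round(ctrl.read_wrist_force(),1),ctrl.read_clock())
c=ctrl.read_camera("scene"); np.savez("pics/s5.npz",**c)
f=[cv2.resize(c["frame"][160:310,170:330],(480,450),interpolation=cv2.INTER_CUBIC),cv2.resize(ctrl.read_camera("top")["frame"][180:360,340:460],(300,450))]
cv2.imwrite("pics/t5.png",np.hstack(f)[:,:,::-1])
cor=z["cor"]; d=(ux+uy)/2**.5
R=Rn.from_rotvec(np.radians(39)*np.cross(d,uz))
W=lambda x,y,zz: cor+R.apply((x+.082)*ux+(y+.127)*uy+zz*uz)
for pt in [(-.078,-.123,.004),(.0,-.123,.004),(-.078,-.045,.004),(-.023,-.068,.004),(-.09,-.135,.065)]:
    w=W(*pt); X=c["R"]@w+c["t"]; u=c["K"]@X; u=u[:2]/u[2]; print(pt,w.round(3),((u-[170,160])*3).round(0))
E
```

```text
[-0.6  0.1 -3.3] 79.2
[-0.5 -0.1 -3.2] 12.7833
(-0.078, -0.123, 0.004) [ 0.407 -0.155  0.007] [107. 218.]
(0.0, -0.123, 0.004) [ 0.476 -0.152  0.041] [125. 252.]
(-0.078, -0.045, 0.004) [ 0.387 -0.088  0.041] [174. 148.]
(-0.023, -0.068, 0.004) [ 0.442 -0.106  0.056] [170. 190.]
(-0.09, -0.135, 0.065) [ 0.376 -0.196  0.043] [ 37. 176.]
```

View pics/t5.png

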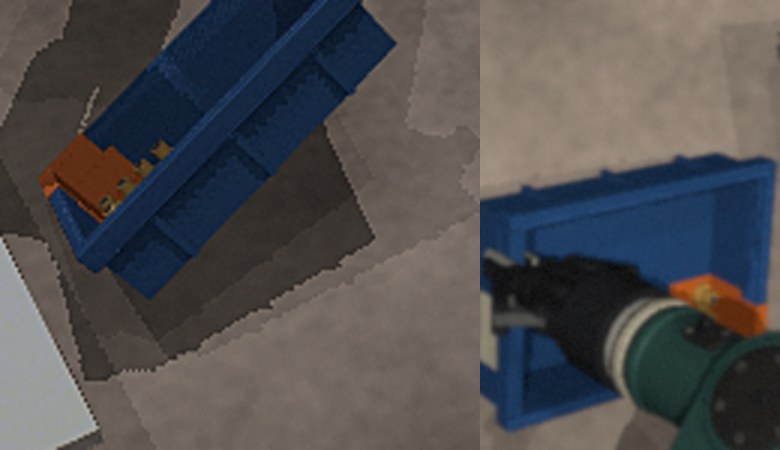

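The row of bushings lies along the -x wall from the corner, at (107,205), (125,186), (145,165) and (160,148). The fifth isn't visible here, so I'll look through the wrist camera.

```bash
python3 - <<'E'
from h import *
from station import ctrl
c=ctrl.read_camera("wrist"); np.savez("pics/w6.npz",**c)
z=np.load("pics/pose0.npz"); cor=z["cor"]; d=(ux+uy)/2**.5
R=Rn.from_rotvec(np.radians(39)*np.cross(d,uz))
f=cv2.resize(c["frame"],(800,600),interpolation=cv2.INTER_CUBIC)[:,:,::-1].copy()
def pix(pt):
    x,y,zz=pt; X=c["R"]@(cor+R.apply((x+.082)*ux+(y+.127)*uy+zz*uz))+c["t"]
    r=np.hypot(X[0],X[1]); th=np.arctan2(r,X[2]); return np.array([c["K"][0,2]+c["K"][0,0]*th*X[0]/r,c["K"][1,2]+c["K"][1,1]*th*X[1]/r])
print([pix(p).round() for p in [(-.078,-.123,.004),(.078,-.123,.004)]])
o=np.array([-.078,-.123])
arc=[pix((*(o+.095*np.array([np.cos(t),np.sin(t)])),.004))*1.25 for t in np.linspace(0,np.pi/2,20)]
cv2.polylines(f,[np.int32(arc)],False,(0,255,0),1)
u=np.int32(pix((-.04,-.085,.004))*1.25); print(u)
cv2.imwrite("pics/w6.png",f)
E
```

```text
[array([618., 404.]), array([674., 225.])]
[753 469]
```

View pics/w6.png

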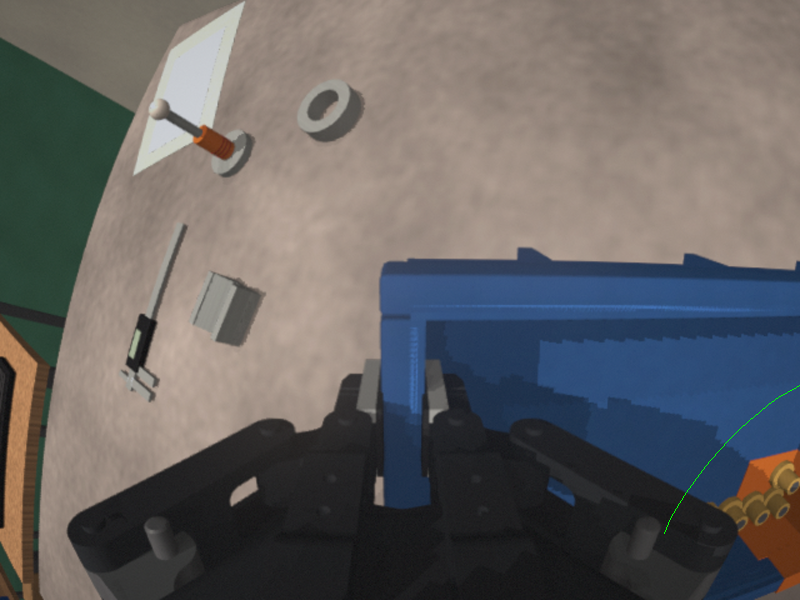

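The wrist view shows the cluster at (735–790, 475–515), inside the green 95 mm arc. I'll enlarge it to count the bushings.

```bash
python3 - <<'E'
import numpy as np,cv2
a=np.load("pics/w6.npz")["frame"][350:475,540:640]; b=np.load("pics/s5.npz")["frame"][195:245,185:240]
cv2.imwrite("pics/c7.png",np.hstack([cv2.resize(a,(440,550),interpolation=cv2.INTER_CUBIC),cv2.resize(b,(360,550),interpolation=cv2.INTER_CUBIC)])[:,:,::-1])
E
```

```text
(no output)
```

View pics/c7.png

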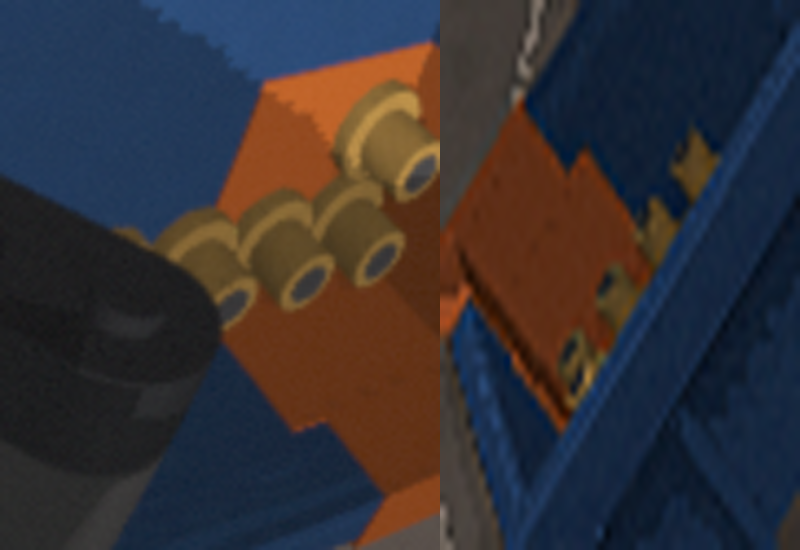

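The crop shows all five bushings: four in a touching row from the corner along the -x wall, the farthest about 75–80 mm out, and one by the -y wall. The tote is steady and the riser is about 50 mm away, so I'm handing in.

```bash
python3 - <<'E'
from station import ctrl
print(ctrl.read_grasp_force(),ctrl.read_clock()); print(ctrl.finish_job())
E
```

```text
79.0799331665039 12.9333
the job is handed in; nothing more can be done
None
```

I drew the tote fully out, tipped it to about 39° on its orange corner, and handed the job in at 12.9 s with the arm still holding it at 79 N; all five bushings are in the corner within an estimated 80 mm, though I haven't seen the judge's result.

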